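# Wind the egg timer and set it back to the marker

### The arm

A 7-joint arm with a two-finger parallel gripper is mounted at the origin on a cart in front of the work surface, level with it; the furniture and walls round the work are solid. World frame = base frame: x ahead of the robot, y to its left, z up, the work surface at z = 0. Lengths are in m, angles in rad, forces in N, time in s.
With the tool pointing down it reaches from about 0.4 to 0.925 m from the base axis. Payload 4.1 kg.
Tool frame: the origin (TCP) lies midway between the tips of the shut fingers; the grasp point (between the pads) lies env.pinch_z behind it (env.pinch_z is the distance from the TCP to the grasp point, in m); z points along the fingers, y is the direction in which the jaws open and shut (so a half turn about z gives the same grasp; the last joint's range is limited). The gripper opens to 85 mm and grips with 20 to 120 N. Pads are 22 mm wide; open, the fingers measure 114 mm over their backs; the gripper's body (76 mm by 85 mm) begins 54 mm behind the grasp point. The pads swing forward as they close: fully open they stand 13 mm farther back than shut.
Start: joints at [1.12, 0.398, 0.045, 1.537, -0.019, 1.207, -0.051], TCP at [0.224, -0.61, 0.231] pointing down, gripper open.
Joint ranges: [-2.82, 2.82], [-0.49, 2.23], [-1.37, 1.46], [0, 2.46], [-1.36, 4.5], [0.23, 2], [-2.94, 2.94]. Speed limits (rad/s): [2.57, 2.57, 3.14, 3.14, 3.14, 3.14, 3.14].

### API

Orientations are given as a rotation vector (axis times angle).
In Python, from bench import readout, viewer, env gives the robot as it stands.
- The arm moves only by the tool step_arm, never from a script. Its argument "moves" is text: rows parted by semicolons, each of 7 numbers parted by spaces: the turn, a rotation vector about the tool's x, y, z in rad, then the shift along the tool's x, y, z in cm, then the opening, from -1 (shut) to 1 (fully open). In form: rx ry rz x y z gripper; .... A call has 1 to 20 rows; each row shifts and turns the commanded pose from where the row before left it, along the tool's axes as they then stand; what a row does not reach is not made up. A row lasts 1/12 s, in which the tool goes at most 41.7 mm and 7.16 degrees, less where a joint would pass 70% of its speed; a pose out of reach is approached as far as the arm can. A call with a gripper value outside its range is refused whole. The fingers move at their own pace and stop on an object; "grip_force" is the grip in N (left out, the last holds). Time passes only in rows, so rows that do not move let the fingers close. It gives the time, the measured TCP pose, the force and the opening at its end, in the units of the state.
- readout.read_state(): the state, without advancing time (a new reading comes with each control period).
- viewer.grab_frame(name): name is "scene" or "side" or "wrist"; returns a dict with "frame" (384x512x3 uint8, red, green, blue), "depth" (384x512 float32, m along the optical axis (not along the pixel's ray), 0 where there is no reading), "vertical_fov" (degrees; the focal length in pixels is half the picture's height over the tangent of half this angle, whatever the lens; pixels are square), "cx", "cy" (the principal point, pixels), "pose" (4x4, takes a point from camera to world coordinates). Camera axes: x right, y up, looking along -z (the intrinsics and any distortion apply to the point x, -y, -z); pixel columns grow to the right and rows downward; lengths in m; the calibration is good to about 2 mm. A picture is of the moment at which its call begins.
- env.job_done(): hands the job in, once; it reports no verdict.
Trained networks look in the newest picture that a camera, given by its name, has taken for a name from the list of things; names that differ only in an ending like _2 or _b are one class to them, and where a whole thing is asked for, a point or a joint stands for the part that bears it (a point fixed in the world has none). Each returns a list of dicts, best first, with "confidence" (0 to 1); they miss things now and then, are a little off and sometimes report something else, mostly with a low value. They report only what shows in the picture. A call takes as long as a camera call.
- viewer.search_frame(camera, name): "pixel" ([column, row] in pixels, amid what is visible of it).
- viewer.outline_of(camera, name): "mask" (384x512 bool, what is visible of it) and "pixel" ([column, row] in pixels, amid what is visible of it).
- viewer.landmark_of(camera, name): "pixel" ([column, row] in pixels: a listed point, or the origin of a listed thing).
The state is a dict: "clock": time; "q": joint angles; "dq": joint speeds; "effort": joint torques, N m; "tool_pos": TCP position; "tool_rot": TCP orientation; "force": force on the tool from outside, world axes, zero at the start; "moment": the same for the moment, N m; "grip_width": finger opening in m.
Only numpy, scipy, OpenCV 4.12 (cv2) and the standard library are available. Lean on these libraries where they do the work, as an engineer would, in place of code of your own. Each camera call takes 0.05 s, during which the arm holds its last target.

### The job

Set the egg timer that stands on the round white stand: turn its dial anticlockwise (seen from above) until its blue pointer has clearly passed the wide red mark at the top end of the scale, which winds the bell, then turn it back clockwise until the pointer points at the green marker. Let go of it there, without shifting the marker or disturbing the egg box, the mug and the teaspoon.

Things in the scene. Friction and masses are not known exactly. Their poses are not given: they have to be found in the camera images.
- stand: round white stand, 112 mm across and 14 mm high, fixed to the worktop (it cannot slide or turn); a kitchen timer is fixed in its middle. Origin: centre of the underside, z up. The minute scale is on its top face round the timer: the zero tick lies along the stand's +x axis and black ticks follow anticlockwise (seen from above) every 0.436 rad (5 minutes), up to the wider red top mark at 2.618 rad (30 minutes). There are no marks on the rest of the circle.
- timer_dial (a joint): turn of the timer's dial in rad, growing anticlockwise seen from above: the angle of the blue pointer from the scale's zero tick, about the stand's z axis. 0 = zero tick, 2.618 = red top mark; end stops at 0 and 3.05. Light friction (about 0.02 N m); it stays where it is left.
- grip (a point): centre of the grip bar on top of the white dial, 60 mm above the worktop, on the turning axis. The bar is 36 mm long, 8 mm thick and 12 mm high (from 54 to 66 mm above the worktop), long side along the point's x axis, and can be pinched across its thickness from above. The point's x axis turns with the dial and points along the bar to the end with the blue pointer. Below the bar the dial is a 64 mm wide dome, 34 to 55 mm above the worktop.
- pointer_tip (a point): point on the line of the blue pointer (a line painted down one side of the dial), prolonged to 45 mm from the turning axis, just over the scale
- marker (a joint): angle of the green marker in rad, measured as the dial's angle: dial and marker agree when the two joints are equal. It is stiff and is not to be moved.
- marker_tip (a point): inner part of the green marker, 45 mm from the turning axis, just over the scale; the marker is a 9 mm wide clip on the stand's rim, 14 to 18 mm above the worktop
- egg_box: closed cardboard egg box, 106 x 156 x 72 mm, loose; origin at the centre of its underside
- striped_mug: white mug with blue stripes, 84 mm wide, 112 mm with its handle, 89 mm high, loose; origin at the centre of its underside
- teaspoon: teaspoon with a red handle, 140 x 30 x 13 mm, loose; origin at the centre of its underside

How it is judged:
By the outcome, as a careful person would: the job done as asked, in the order asked, and still so for the second after the job is handed in, with the robot touching nothing.
It also fails if it takes over 64 s, if anything falls off the work surface, if the arm or the gripper's body presses on something with over 40 N, if the wrist force passes 120 N, or if a joint passes its speed limit or range.

## Working session

There is one attempt and no reset: what is moved stays moved. The work goes in short steps, Python scripts to look and compute and a tool call to move; the robot and the scene stay as the last step left them, time stands still between calls to the robot, and variables do not carry over. Pictures are saved under pics/ and viewed, and the job is handed in when it is done.

Besides the shell and the picture viewer there is one more tool, called after "Call:" as a command line: name --argument value ..., lists and objects as JSON in quotes. step_arm: Moves the arm, as the interface text tells. Its arguments: {"type":"object","properties":{"moves":{"type":"string"},"grip_force":{"type":"number"}},"required":["moves"]}

```bash
ls; mkdir -p pics
cat > h.py <<'E'
import numpy as np, cv2
from bench import readout, viewer, env
from scipy.spatial.transform import Rotation as R
def grab(n,save=None):
    f=viewer.grab_frame(n)
    if save: cv2.imwrite('pics/'+save,cv2.cvtColor(f['frame'],cv2.COLOR_RGB2BGR))
    return f
def foc(f): return 192/np.tan(np.radians(f['vertical_fov'])/2)
def ray(f,p):
    k=foc(f); d=np.array([(p[0]-f['cx'])/k,-(p[1]-f['cy'])/k,-1.])
    return f['pose'][:3,3], f['pose'][:3,:3]@d
def at_z(f,p,z):
    o,d=ray(f,p); return o+d*(z-o[2])/d[2]
def at_depth(f,p):
    o,d=ray(f,p); return o+d*f['depth'][int(round(p[1])),int(round(p[0]))]
def proj(f,X):
    c=f['pose'][:3,:3].T@(np.array(X)-f['pose'][:3,3]); k=foc(f)
    return np.array([f['cx']+k*c[0]/-c[2], f['cy']-k*c[1]/-c[2]])
E
python3 - <<'E'
from h import *
s=readout.read_state(); print(s, env.pinch_z)
for n in ['scene','side','wrist']:
    f=grab(n,n+'0.png'); print(n,{k:v for k,v in f.items() if k not in('frame','depth')})
    for nm,z in [('stand',0),('grip',.06),('pointer_tip',.014),('marker_tip',.016)]:
        for l in viewer.landmark_of(n,nm)[:2]:
            print(nm,l['pixel'],round(l['confidence'],2),at_z(f,l['pixel'],z).round(4),at_depth(f,l['pixel']).round(4))
    for nm in ['egg_box','striped_mug','teaspoon']:
        for l in viewer.landmark_of(n,nm)[:1]: print(nm,l['pixel'],l['confidence'],at_z(f,l['pixel'],0).round(3))
E
```

```text
pics
{'clock': 0.0, 'q': array([ 1.11999714,  0.39923604,  0.04501255,  1.53788329, -0.01868708,
        1.20691673, -0.05071284]), 'dq': array([-0.00041015,  0.00095911,  0.00103867, -0.00039101, -0.00015675,
        0.00067242, -0.0005647 ]), 'effort': array([ 8.48011240e-06, -4.75134122e+01,  1.36450946e+00, -2.54226387e+01,
        1.14880488e-02,  9.60848643e-03,  4.55433025e-06]), 'tool_pos': array([ 0.223788  , -0.60957578,  0.23023313]), 'tool_rot': array([-3.09115182e+00, -5.49607254e-01,  7.77775803e-04]), 'force': array([ 0.98489315,  0.16306243, -0.17196888]), 'moment': array([ 0.03776766, -0.01189945,  0.0288926 ]), 'grip_width': 0.08528682301773502} 0.0187
scene {'vertical_fov': 43.466786408407096, 'cx': 246.42417879754382, 'cy': 190.3434631959625, 'pose': array([[-0.81645441,  0.44305591, -0.3702751 ,  0.10599404],
       [-0.57736327, -0.61827842,  0.53327615,  0.66567606],
       [ 0.00733804,  0.64917891,  0.76060036,  0.97863902],
       [ 0.        ,  0.        ,  0.        ,  1.        ]])}
stand [273.6, 181.7] 0.66 [ 0.5403 -0.0886  0.    ] [ 0.5257 -0.0634  0.0
[... 835 characters left out ...]
52.1, 168.1] 0.61 [ 0.5465 -0.0996  0.06  ] [ 0.5462 -0.0885  0.0654]
pointer_tip [269.1, 190.0] 0.71 [ 0.498  -0.0603  0.014 ] [ 0.498  -0.0582  0.0152]
egg_box [312.7, 288.8] 0.97 [0.418 0.29  0.   ]
striped_mug [259.1, 158.5] 0.87 [ 0.529 -0.299  0.   ]
wrist {'vertical_fov': 64.98084787328484, 'cx': 253.36633655135594, 'cy': 187.89632325480952, 'pose': array([[ 3.43983819e-01,  9.05841146e-01,  2.47238651e-01,
         2.85966655e-01],
       [-9.38975380e-01,  3.32015323e-01,  8.99503219e-02,
        -5.86839217e-01],
       [-6.06317931e-04, -2.63092462e-01,  9.64770433e-01,
         3.73766598e-01],
       [ 0.00000000e+00,  0.00000000e+00,  0.00000000e+00,
         1.00000000e+00]])}
```

View pics/scene0.png

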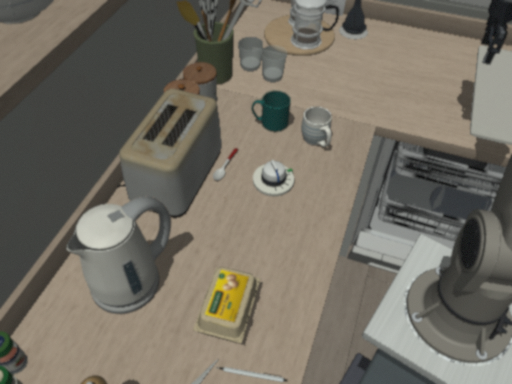

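View pics/side0.png

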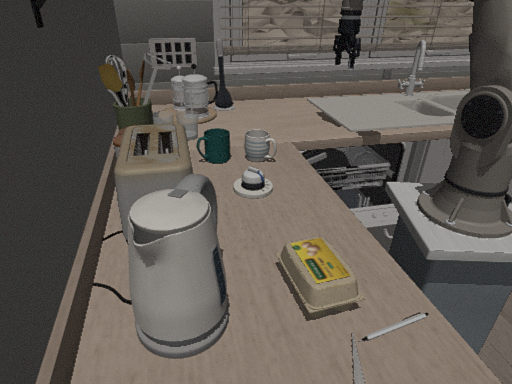

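Run:
```python
import cv2
a=cv2.imread('pics/scene0.png');b=cv2.imread('pics/side0.png')
cv2.imwrite('pics/crop_scene0.png',cv2.resize(a[130:230,215:325],None,fx=7,fy=5.9,interpolation=cv2.INTER_CUBIC)[:600])
cv2.imwrite('pics/crop_side0.png',cv2.resize(b[130:230,195:305],None,fx=7,fy=5.9,interpolation=cv2.INTER_CUBIC))
```

```text
(no output)
```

View pics/crop_scene0.png

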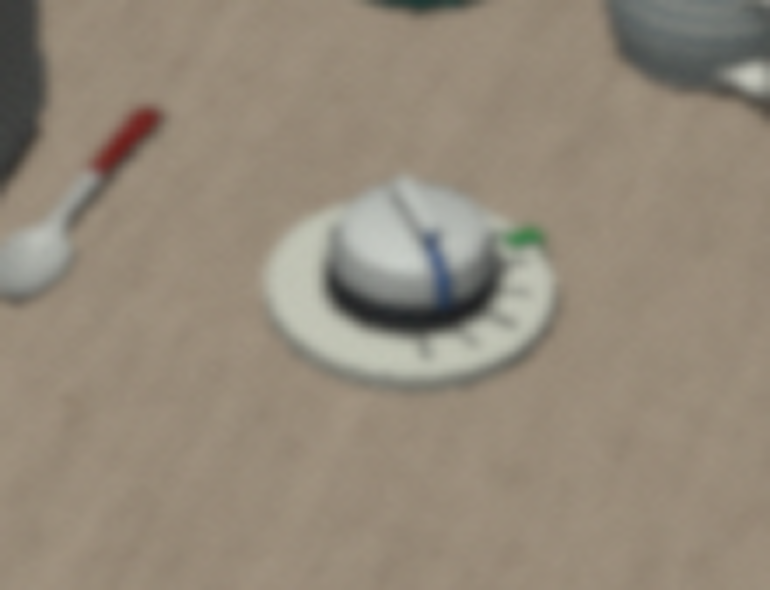

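View pics/crop_side0.png

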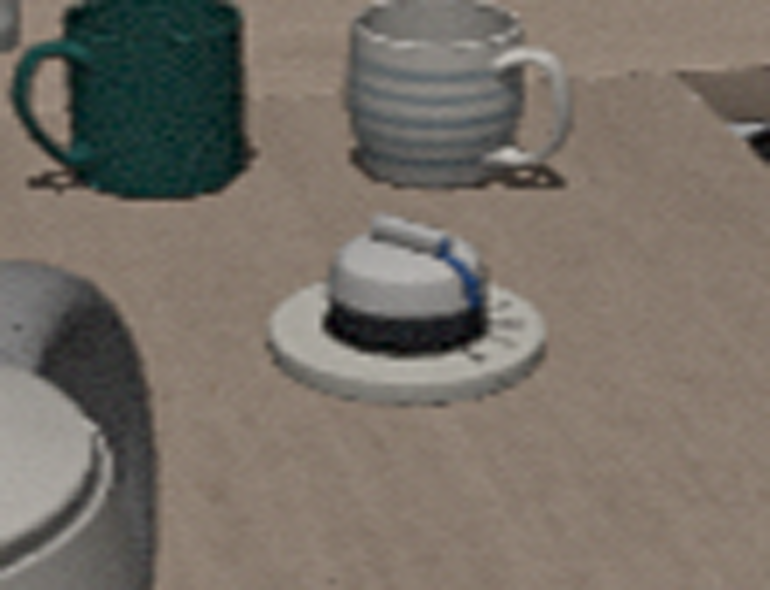

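Call:
step_arm --moves "0 0 0 1.5 -1.2 0 1;0 0 0 2.7 -2.1 0 1;0 0 0 2.7 -2.1 0 1;0 0 0 2.7 -2.1 0 1;0 0 0 2.7 -2.1 0 1;0 0 0 2.7 -2.1 0 1;0 0 0 2.7 -2.1 0 1;0 0 0 2.7 -2.1 0 1;0 0 0 2.7 -2.1 0 1;0 0 0 2.7 -2.1 0 1;0 0 0 2.7 -2.1 0 1;0 0 0 2.7 -2.1 0 1;0 0 0 2.7 -2.1 0 1;0 0 0 2.7 -2.1 0 1;0 0 0 2.7 -2.1 0 1;0 0 0 2.7 -2.1 0 1;0 0 0 2.7 -2.1 0 1;0 0 0 2.1 -1.8 0 1;0 0 0 1 -1 0 1;0 0 0 0 0 0 1"

```text
clock: 2.87
tool_pos: [0.5447, -0.0876, 0.2315]
tool_rot: [-3.089, -0.561, -0.003]
force: [0.5, 1.0, 0.7]
grip_width: 0.0854
```

Run:
```python
from h import *
s=readout.read_state(); print(s['q'].round(3),s['tool_pos'],s['tool_rot'],s['force'])
f=grab('wrist','w1.png')
for nm,z in [('stand',0),('grip',.06),('pointer_tip',.014),('marker_tip',.016)]:
        for l in viewer.landmark_of('wrist',nm)[:2]:
            print(nm,l['pixel'],round(l['confidence'],2),at_z(f,l['pixel'],z).round(4),at_depth(f,l['pixel']).round(4))
```

```text
[ 0.361  0.235 -0.328  1.767  0.079  1.152 -1.202] [ 0.54474347 -0.08762004  0.2315023 ] [-3.08905644e+00 -5.60599209e-01 -2.79247300e-03] [0.47838963 1.01327631 0.66795427]
stand [252.0, 162.6] 0.62 [ 0.5415 -0.0856  0.    ] [ 0.5507 -0.0825  0.0533]
grip [256.8, 173.2] 0.82 [ 0.543  -0.0909  0.06  ] [ 0.5442 -0.0904  0.0659]
pointer_tip [221.0, 180.7] 0.68 [ 0.5094 -0.057   0.014 ] [ 0.5091 -0.057   0.0128]
marker_tip [280.9, 190.5] 0.49 [ 0.5242 -0.1302  0.016 ] [ 0.5246 -0.1299  0.0179]
```

View pics/w1.png

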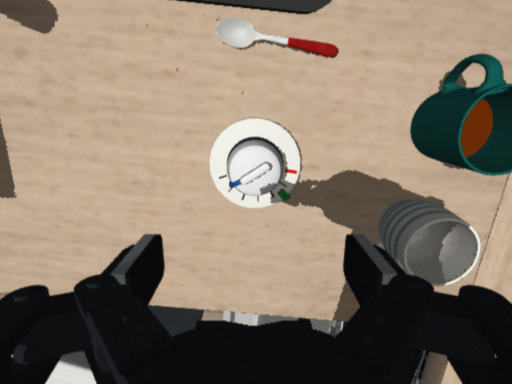

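```bash
cat >> h.py <<'E'
def topview(f,c,z,name,half=.065,S=600):
    # orthographic map of plane z around c: up = world +x, left = +y
    src=[];dst=[]
    for dx,dy in [(1,1),(1,-1),(-1,-1),(-1,1)]:
        src.append(proj(f,[c[0]+half*dx,c[1]+half*dy,z])); dst.append([S/2-dy*S/2,S/2-dx*S/2])
    H=cv2.getPerspectiveTransform(np.float32(src),np.float32(dst))
    im=cv2.warpPerspective(f['frame'],H,(S,S),flags=cv2.INTER_CUBIC)
    cv2.imwrite('pics/'+name,cv2.cvtColor(im,cv2.COLOR_RGB2BGR)); return im
E
python3 - <<'E'
from h import *
f=grab('wrist'); o=viewer.outline_of('wrist','stand')
m=o[0]['mask']; print(o[0]['confidence'],m.sum())
cs,_=cv2.findContours(m.astype(np.uint8),cv2.RETR_EXTERNAL,cv2.CHAIN_APPROX_NONE)
c=max(cs,key=cv2.contourArea)[:,0].astype(float)
P=np.array([at_z(f,p,.014)[:2] for p in c])
h=cv2.convexHull(P.astype(np.float32))[:,0]
e=cv2.fitEllipse(P.astype(np.float32)); print(e)
print(cv2.minEnclosingCircle(h))
topview(f,(.543,-.089),.014,'t1.png'); topview(f,(.543,-.089),.066,'t1b.png')
E
```

```text
0.81 6643
((0.5436168909072876, -0.08885741233825684), (0.10917839407920837, 0.11148477345705032), 159.02313232421875)
((0.5424691438674927, -0.09027570486068726), 0.05813319981098175)
```

View pics/t1.png

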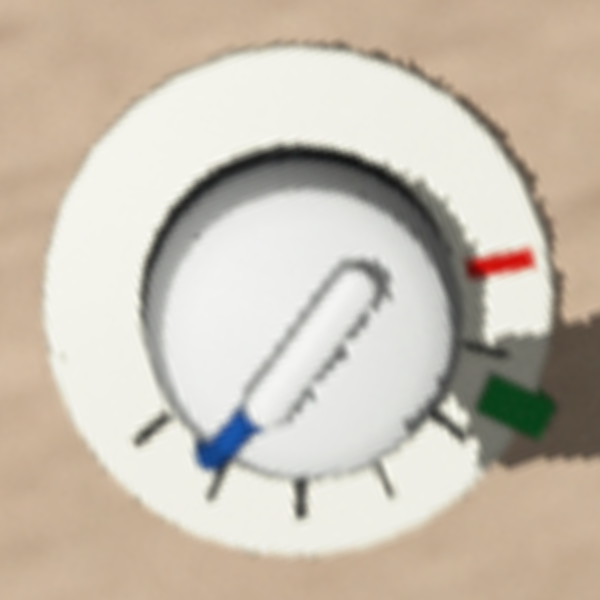

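View pics/t1b.png

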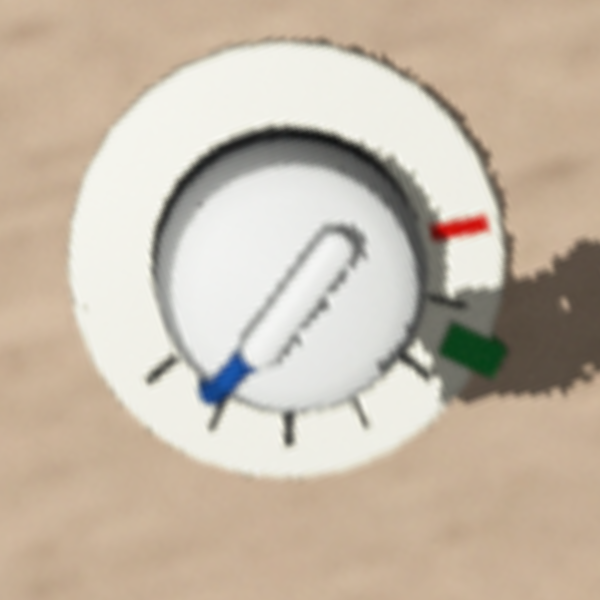

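```bash
cat >> h.py <<'E'
def blobs(f,c,rng=.065):
    hsv=cv2.cvtColor(f['frame'],cv2.COLOR_RGB2HSV); k=foc(f)
    v,u=np.mgrid[0:384,0:512]; d=f['depth']
    C=np.stack([(u-f['cx'])/k*d,-(v-f['cy'])/k*d,-d],-1)
    W=C@f['pose'][:3,:3].T+f['pose'][:3,3]
    near=(np.hypot(W[...,0]-c[0],W[...,1]-c[1])<rng)&(d>0)
    h,s,val=hsv[...,0],hsv[...,1],hsv[...,2]
    out={}
    out['blue']=near&(h>100)&(h<135)&(s>120)&(val>40)
    out['green']=near&(h>50)&(h<90)&(s>120)&(val>30)
    out['red']=near&((h<8)|(h>172))&(s>130)&(val>60)
    return out,W
def report(f,c):
    o,W=blobs(f,c); r={}
    for n,m in o.items():
        P=W[m]; 
        if len(P)<3: print(n,len(P)); continue
        q=P-[c[0],c[1],0]; rad=np.hypot(q[:,0],q[:,1])
        w=q[rad>.01]; mean=w.mean(0)
        a=np.degrees(np.arctan2(mean[1],mean[0]))%360
        r[n]=a
        print(n,len(P),'ang %.1f'%a,'mean',P.mean(0).round(4),'r %.3f-%.3f'%(rad.min(),rad.max()),'z %.3f-%.3f'%(P[:,2].min(),P[:,2].max()))
    return r,o,W
E
python3 - <<'E'
from h import *
from scipy.optimize import least_squares
f=grab('wrist'); 
for c in [(.5435,-.089),(.543,-.0905)]: r,o,W=report(f,c)
P=W[o['blue']]; print(P[np.argsort(P[:,2])].round(4)[::4])
# high bar points
m=(W[...,2]>.060)&(W[...,2]<.075)&(np.hypot(W[...,0]-.5435,W[...,1]+.089)<.03)
B=W[m]; mu=B.mean(0); ev,V=np.linalg.eigh(np.cov(B[:,:2].T)); d=V[:,1]
t=(B[:,:2]-mu[:2])@d; s=(B[:,:2]-mu[:2])@V[:,0]
print('bar',len(B),mu.round(4),np.degrees(np.arctan2(d[1],d[0]))%180,np.ptp(t),np.ptp(s), mu[:2]+d*(t.max()+t.min())/2, np.median(B[:,2]))
# tick fit (angles) in pixels of t1
T=np.array([(152,429),(215,485),(300,497),(385,480),(448,425),(487,350),(503,263)],float)
x=-(T[:,1]-300)/4615; y=-(T[:,0]-300)/4615
def res(p):
    a=np.arctan2(y-p[1],x-p[0]); return (a-p[2]-np.arange(7)*.4363+np.pi)%(2*np.pi)-np.pi
q=least_squares(res,[0,0,2.27],x_scale=[.001,.001,.1]); print(q.x[0]+.543,q.x[1]-.089,np.degrees(q.x[2]),q.fun.round(3))
E
```

```text
blue 44 ang 142.9 mean [ 0.5218 -0.0726  0.0526] r 0.019-0.040 z 0.014-0.064
green 70 ang 243.5 mean [ 0.5206 -0.1349  0.0177] r 0.044-0.058 z 0.016-0.020
red 35 ang 279.6 mean [ 0.5507 -0.1317  0.014 ] r 0.037-0.050 z 0.012-0.015
blue 44 ang 139.8 mean [ 0.5218 -0.0726  0.0526] r 0.020-0.040 z 0.014-0.064
green 70 ang 243.2 mean [ 0.5206 -0.1349  0.0177] r 0.043-0.057 z 0.016-0.020
red 35 ang 280.6 mean [ 0.5507 -0.1317  0.014 ] r 0.035-0.049 z 0.012-0.015
[[ 0.5072 -0.0718  0.0143]
 [ 0.519  -0.0685  0.0486]
 [ 0.5185 -0.0699  0.0497]
 [ 0.5201 -0.0696  0.0514]
 [ 0.5207 -0.0706  0.0524]
 [ 0.5203 -0.072   0.0536]
 [ 0.5226 -0.0713  0.0542]
 [ 0.525  -0.074   0.0549]
 [ 0.5229 -0.0747  0.0553]
 [ 0.5245 -0.0753  0.0558]
 [ 0.5262 -0.076   0.0568]]
bar 294 [ 0.5434 -0.0882  0.0653] 142.86414433981258 0.03781998953687045 0.009433296952086521 [ 0.54257461 -0.08753584] 0.06557152330476629
0.542505791007646 -0.08848382914745795 130.870160547419 [ 0.003 -0.003 -0.003  0.006 -0.001 -0.    -0.001]
```

Call:
step_arm --moves "0 0 0.05 0 0 0 1;0 0 0.085 0 0 0 1;0 0 0.085 0 0 0 1;0 0 0.085 0 0 0 1;0 0 0.085 0 0 0 1;0 0 0.085 0 0 0 1;0 0 0.085 0 0 0 1;0 0 0.085 0 0 0 1;0 0 0.085 0 0 0 1;0 0 0.085 0 0 0 1;0 0 0.085 0 0 0 1;0 0 0.085 0 0 0 1;0 0 0.04 0 0 0 1;0 0 0 -0.1 0.2 1.5 1;0 0 0 0 0 2 1;0 0 0 0 0 2 1;0 0 0 0 0 2 1;0 0 0 0 0 1 1;0 0 0 0 0 0 1;0 0 0 0 0 0 1"

```text
clock: 4.93
tool_pos: [0.5411, -0.0938, 0.1464]
tool_rot: [2.965, -1.038, -0.0]
force: [0.5, -0.3, 0.5]
grip_width: 0.0852
```

```bash
cat >> h.py <<'E'
def bar(f,c=(.543,-.0885),zl=.060):
    _,W=blobs(f,c)
    m=(W[...,2]>zl)&(W[...,2]<.072)&(np.hypot(W[...,0]-c[0],W[...,1]-c[1])<.03)
    B=W[m]; mu=B.mean(0); ev,V=np.linalg.eigh(np.cov(B[:,:2].T)); d=V[:,1]
    t=(B[:,:2]-mu[:2])@d; s=(B[:,:2]-mu[:2])@V[:,0]
    print('bar',len(B),mu.round(4),'ang %.1f'%(np.degrees(np.arctan2(d[1],d[0]))%180),'len',np.ptp(t),'thk',np.ptp(s),'mid',(mu[:2]+d*(t.max()+t.min())/2+V[:,0]*(s.max()+s.min())/2).round(4))
def st():
    s=readout.read_state(); M=R.from_rotvec(s['tool_rot']).as_matrix()
    print('t %.2f'%s['clock'],'q',s['q'].round(3),'pos',s['tool_pos'].round(4),'xang %.1f'%np.degrees(np.arctan2(M[1,0],M[0,0])),'z',M[:,2].round(3),'F',s['force'].round(1),'w %.4f'%s['grip_width']); return s,M
E
python3 - <<'E'
from h import *
st(); f=grab('wrist','w2.png'); c=(.543,-.0885)
report(f,c); bar(f); topview(f,c,.014,'t2.png')
E
```

```text
t 4.93 q [ 0.251  0.306 -0.19   1.87   0.069  0.972 -2.213] pos [ 0.5411 -0.0938  0.1464] xang -38.6 z [-0. -0. -1.] F [ 0.5 -0.3  0.5] w 0.0852
blue 48 ang 144.1 mean [ 0.5223 -0.0735  0.0543] r 0.018-0.032 z 0.048-0.065
green 148 ang 244.9 mean [ 0.5208 -0.1358  0.0176] r 0.045-0.059 z 0.007-0.019
red 68 ang 280.4 mean [ 0.551  -0.1322  0.0143] r 0.037-0.051 z 0.013-0.016
bar 507 [ 0.5435 -0.0895  0.0654] ang 143.6 len 0.03742186496403126 thk 0.009058848959526947 mid [ 0.5422 -0.0885]
```

View pics/w2.png

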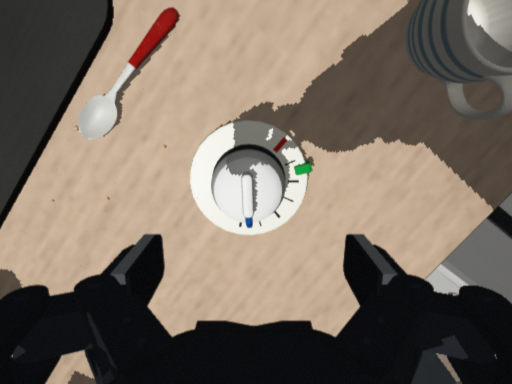

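View pics/t2.png

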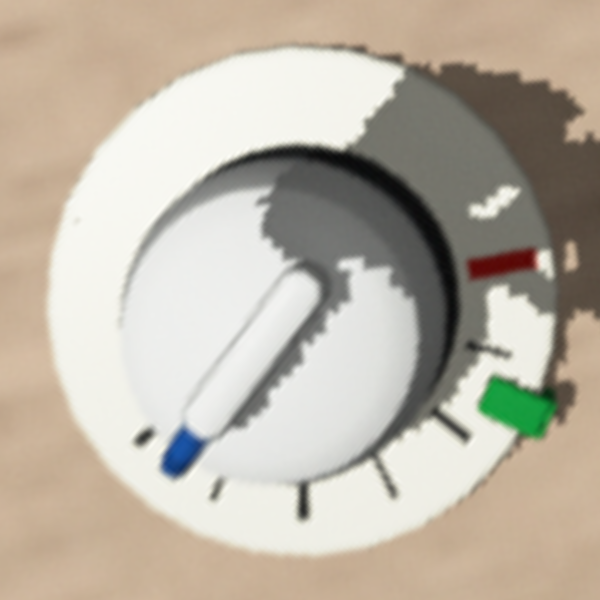

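Call:
step_arm --moves "0 0 -0.01 -0.1 -0.3 1 1;0 0 -0.01 -0.05 -0.2 1.5 1;0 0 0 0 0 1.5 1;0 0 0 0 0 1.5 1;0 0 0 0 0 1.5 1;0 0 0 0 0 1 1;0 0 0 0 0 0.5 1;0 0 0 0 0 0 1;0 0 0 0 0 0 1;0 0 0 0 0 0 1"

```text
clock: 5.82
tool_pos: [0.5439, -0.0887, 0.0622]
tool_rot: [-2.975, 1.008, -0.003]
force: [-0.3, 0.6, -0.6]
grip_width: 0.0855
```

Run:
```python
from h import *
st(); f=grab('wrist','w3.png'); c=(.543,-.0885)
report(f,c); bar(f)
```

```text
t 5.82 q [ 0.234  0.417 -0.185  1.934  0.105  0.798 -2.232] pos [ 0.5439 -0.0887  0.0622] xang -37.4 z [ 0.002 -0.    -1.   ] F [-0.3  0.6 -0.6] w 0.0855
blue 47 ang 143.8 mean [ 0.5218 -0.073   0.0541] r 0.019-0.031 z 0.050-0.063
green 307 ang 245.3 mean [ 0.5212 -0.1358  0.0174] r 0.045-0.060 z 0.006-0.020
red 149 ang 280.4 mean [ 0.551  -0.1323  0.0144] r 0.037-0.052 z 0.013-0.016
bar 1160 [ 0.544  -0.0899  0.0654] ang 143.0 len 0.03738488795728208 thk 0.008902769447500451 mid [ 0.5425 -0.0886]
```

View pics/w3.png

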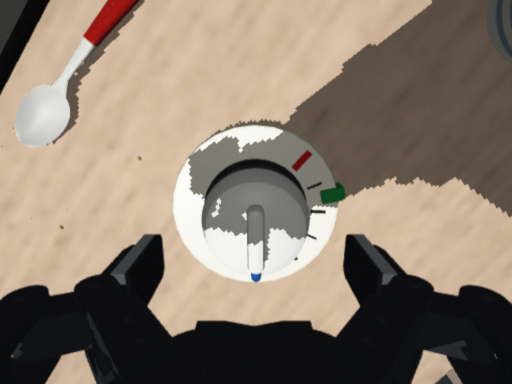

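Call:
step_arm --moves "0 0 0 -0.05 0.05 0.2 1;0 0 0 0 0 0.15 0.5;0 0 0 0 0 0 0;0 0 0 0 0 0 -0.4;0 0 0 0 0 0 -0.6;0 0 0 0 0 0 -0.7;0 0 0 0 0 0 -0.8;0 0 0 0 0 0 -1;0 0 0 0 0 0 -1;0 0 0 0 0 0 -1;0 0 0 0 0 0 -1;0 0 0 0 0 0 -1" --grip_force 20

```text
clock: 6.87
tool_pos: [0.5424, -0.0887, 0.0579]
tool_rot: [2.976, -1.008, 0.0]
force: [-0.6, 0.9, 1.9]
grip_width: 0.0082
```

Run:
```python
from h import *
s,_=st(); print(s['moment']); f=grab('wrist','w4.png'); c=(.543,-.0885)
report(f,c)
```

```text
t 6.87 q [ 0.234  0.421 -0.184  1.939  0.106  0.79  -2.233] pos [ 0.5424 -0.0887  0.0579] xang -37.4 z [ 0. -0. -1.] F [-0.6  0.9  1.9] w 0.0082
[0.05729196 0.068894   0.03721082]
blue 50 ang 143.3 mean [ 0.5213 -0.0724  0.0532] r 0.024-0.033 z 0.048-0.056
green 322 ang 245.3 mean [ 0.5212 -0.1358  0.0174] r 0.044-0.060 z 0.006-0.020
red 155 ang 280.4 mean [ 0.551  -0.1323  0.0143] r 0.037-0.052 z 0.013-0.016
```

View pics/w4.png

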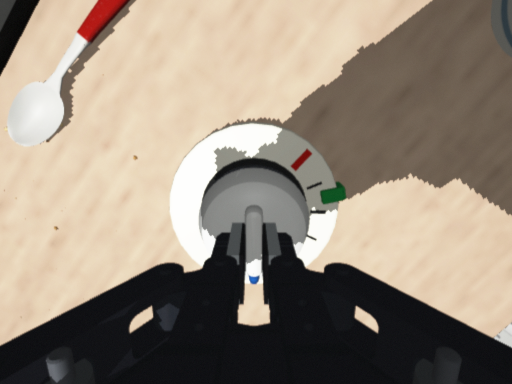

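Call:
step_arm --moves "0 0 -0.04 0 0 0 -1;0 0 -0.08 0 0 0 -1;0 0 -0.08 0 0 0 -1;0 0 -0.08 0 0 0 -1;0 0 -0.08 0 0 0 -1;0 0 -0.08 0 0 0 -1;0 0 -0.08 0 0 0 -1;0 0 -0.08 0 0 0 -1;0 0 -0.04 0 0 0 -1;0 0 0 0 0 0 -1"

```text
clock: 7.75
tool_pos: [0.5423, -0.0892, 0.0579]
tool_rot: [3.141, -0.02, -0.0]
force: [-1.0, -1.6, 1.5]
grip_width: 0.008
```

Run:
```python
from h import *
s,_=st(); print(s['moment']); f=grab('wrist','w5.png'); c=(.543,-.0885)
report(f,c)
```

```text
t 7.75 q [ 0.351  0.433 -0.328  1.935  0.19   0.803 -1.666] pos [ 0.5423 -0.0892  0.0579] xang -0.7 z [-0. -0. -1.] F [-1.  -1.6  1.5] w 0.0080
[-0.18156306  0.21279155  0.08600529]
blue 50 ang 179.4 mean [ 0.516  -0.0882  0.0533] r 0.024-0.033 z 0.048-0.056
green 277 ang 245.1 mean [ 0.5213 -0.1352  0.0175] r 0.044-0.059 z 0.007-0.020
red 143 ang 280.3 mean [ 0.551  -0.1324  0.0143] r 0.037-0.052 z 0.013-0.016
```

View pics/w5.png

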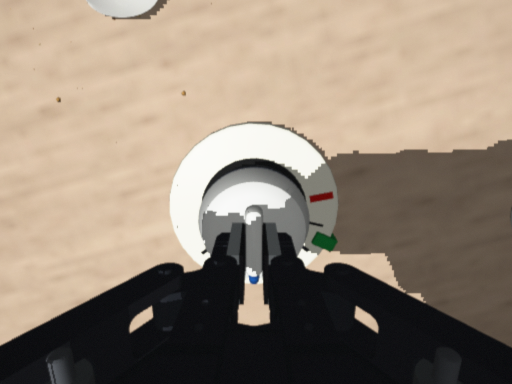

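Call:
step_arm --moves "0 0 -0.05 0 0 0 -1;0 0 -0.112 0 0 0 -1;0 0 -0.112 0 0 0 -1;0 0 -0.112 0 0 0 -1;0 0 -0.112 0 0 0 -1;0 0 -0.112 0 0 0 -1;0 0 -0.112 0 0 0 -1;0 0 -0.112 0 0 0 -1;0 0 -0.112 0 0 0 -1;0 0 -0.112 0 0 0 -1;0 0 -0.112 0 0 0 -1;0 0 -0.112 0 0 0 -1;0 0 -0.112 0 0 0 -1;0 0 -0.112 0 0 0 -1;0 0 -0.112 0 0 0 -1;0 0 -0.112 0 0 0 -1;0 0 -0.112 0 0 0 -1;0 0 -0.112 0 0 0 -1;0 0 -0.05 0 0 0 -1;0 0 0 0 0 0 -1"

```text
clock: 9.47
tool_pos: [0.5435, -0.09, 0.0579]
tool_rot: [1.71, 2.633, 0.001]
force: [1.9, -2.1, -0.3]
grip_width: 0.0083
```

Run:
```python
from h import *
s,_=st(); print(s['moment']); f=grab('wrist','w6.png'); c=(.543,-.0885)
report(f,c); topview(f,c,.014,'t6.png')
```

```text
t 9.47 q [ 0.701  0.525 -0.782  1.925  0.477  0.882  0.094] pos [ 0.5435 -0.09    0.0579] xang 114.0 z [ 0.002 -0.001 -1.   ] F [ 1.9 -2.1 -0.3] w 0.0083
[-0.65073576 -0.59046575 -0.03836772]
blue 53 ang 293.0 mean [ 0.5534 -0.113   0.0533] r 0.024-0.033 z 0.047-0.055
green 268 ang 243.6 mean [ 0.5201 -0.1345  0.0175] r 0.044-0.060 z 0.010-0.019
red 15 ang 36.6 mean [ 0.5833 -0.0586  0.1258] r 0.049-0.051 z 0.124-0.128
```

View pics/w6.png

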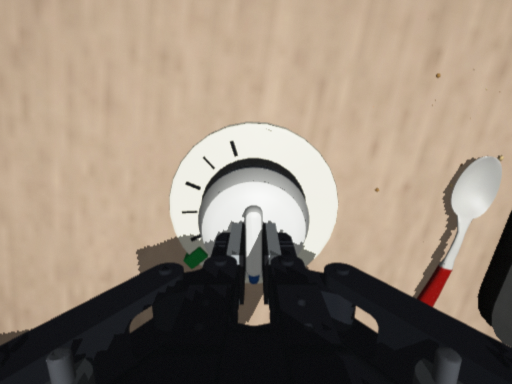

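View pics/t6.png

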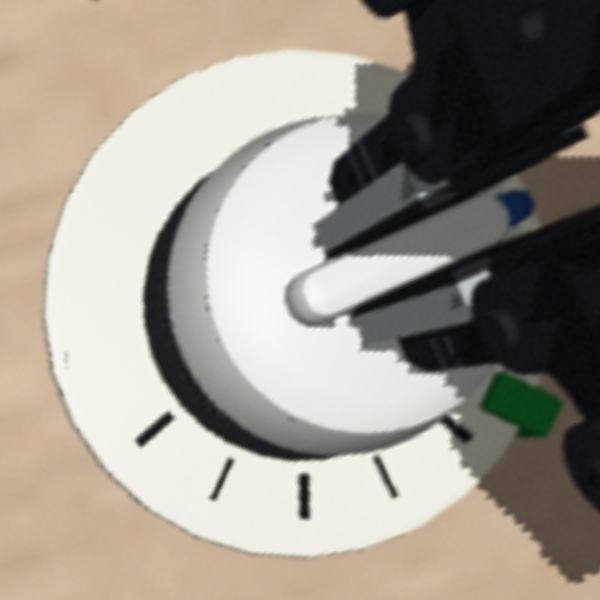

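Call:
step_arm --moves "0 0 -0.03 0 0 0 -1;0 0 -0.03 0 0 0 -1;0 0 0 0 0 0 -1;0 0 0 0 0 0 -1;0 0 0.05 0 0 0 -1;0 0 0.08 0 0 0 -1;0 0 0.08 0 0 0 -1;0 0 0.08 0 0 0 -1;0 0 0.08 0 0 0 -1;0 0 0.05 0 0 0 -1;0 0 0 0 0 0 -1"

```text
clock: 10.43
tool_pos: [0.5432, -0.0901, 0.0579]
tool_rot: [2.157, 2.28, -0.0]
force: [3.0, -3.4, -1.4]
grip_width: 0.008
```

Run:
```python
from h import *
s,_=st(); print(s['moment']); f=grab('wrist','w7.png'); c=(.543,-.0885)
report(f,c); topview(f,c,.014,'t7.png'); topview(f,c,.018,'t7m.png')
f=grab('scene'); report(f,c); topview(f,c,.018,'s7m.png')
```

```text
t 10.43 q [ 0.638  0.5   -0.697  1.927  0.42   0.861 -0.223] pos [ 0.5432 -0.0901  0.0579] xang 93.2 z [ 0.002 -0.002 -1.   ] F [ 3.  -3.4 -1.4] w 0.0080
[-0.95846329 -0.67266832 -0.0124151 ]
blue 52 ang 272.0 mean [ 0.5439 -0.1153  0.0533] r 0.024-0.033 z 0.048-0.056
green 0
red 3 ang 278.9 mean [ 0.5509 -0.1389  0.0146] r 0.050-0.052 z 0.014-0.016
blue 0
green 0
red 0
```

View pics/t7.png

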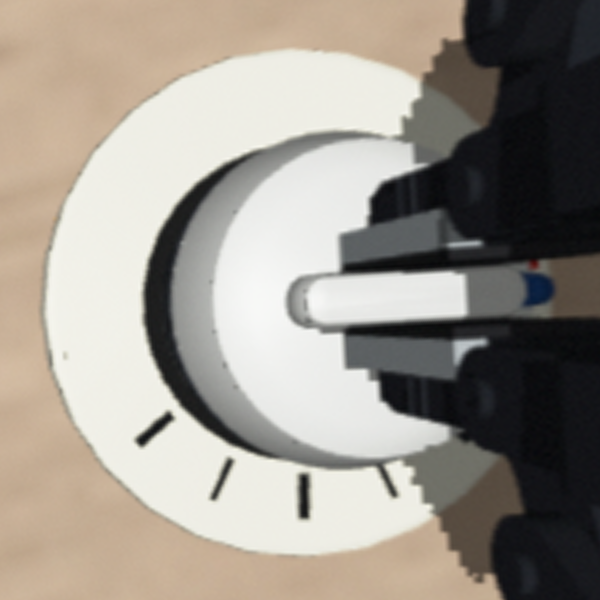

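View pics/w7.png

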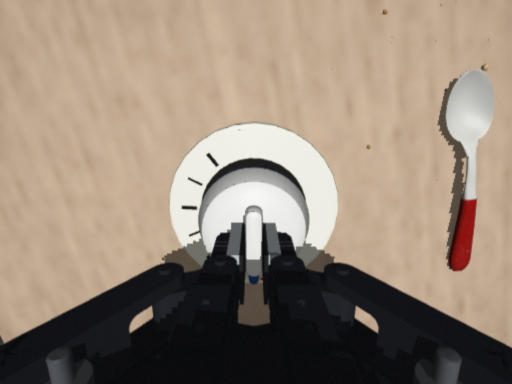

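Call:
step_arm --moves "0 0 0.04 0 0 0 -1;0 0 0.08 0 0 0 -1;0 0 0.08 0 0 0 -1;0 0 0.08 0 0 0 -1;0 0 0.08 0 0 0 -1;0 0 0.08 0 0 0 -1;0 0 0.04 0 0 0 -1;0 0 0.01 0 0 0 -1;0 0 0 0 0 0 -1;0 0 0 0 0 0 -1;0 0 0 0 0 0 -1"

```text
clock: 11.45
tool_pos: [0.5427, -0.09, 0.0579]
tool_rot: [2.644, 1.693, -0.0]
force: [2.5, -4.5, 0.5]
grip_width: 0.0084
```

Run:
```python
from h import *
s,_=st(); print(s['moment']); f=grab('wrist','w8.png'); c=(.543,-.0885)
report(f,c)
```

```text
t 11.45 q [ 0.554  0.473 -0.586  1.93   0.348  0.839 -0.648] pos [ 0.5427 -0.09    0.0579] xang 65.3 z [ 0.001 -0.002 -1.   ] F [ 2.5 -4.5  0.5] w 0.0084
[-1.06586334 -0.4386324  -0.01512991]
blue 58 ang 244.7 mean [ 0.5315 -0.1128  0.0533] r 0.020-0.033 z 0.048-0.062
green 115 ang 250.4 mean [ 0.5267 -0.1342  0.0293] r 0.048-0.061 z 0.016-0.142
red 0
```

View pics/w8.png

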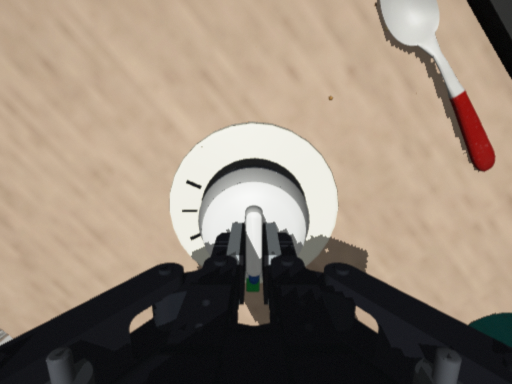

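Run:
```python
import cv2
a=cv2.imread('pics/w8.png')
cv2.imwrite('pics/w8c.png',cv2.resize(a[190:300,205:305],None,fx=5.4,fy=5.4,interpolation=cv2.INTER_CUBIC))
```

```text
(no output)
```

View pics/w8c.png

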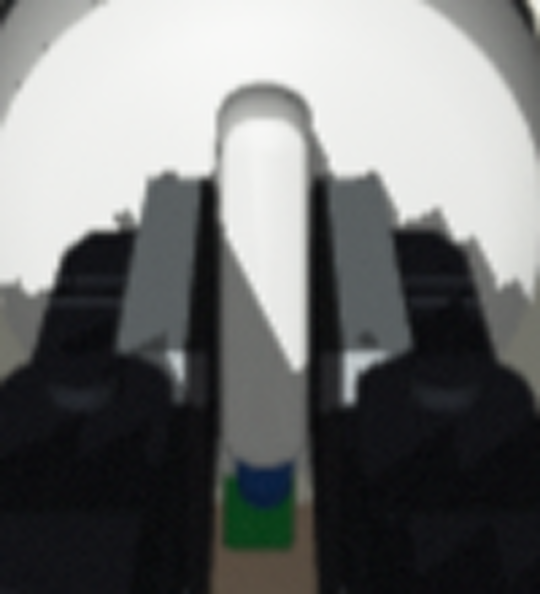

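Call:
step_arm --moves "0 0 0.006 0 0.03 0 -1;0 0 0.006 0 0.03 0 -1;0 0 0 0 0 0 -1;0 0 0 0 0 0 -1"

```text
clock: 11.83
tool_pos: [0.5427, -0.09, 0.0579]
tool_rot: [2.654, 1.679, -0.002]
force: [1.3, -4.7, 1.1]
grip_width: 0.0081
```

Run:
```python
from h import *
s,_=st(); print(s['moment']); f=grab('wrist','w9.png')
a=f['frame'][190:300,205:305,::-1]
cv2.imwrite('pics/w9c.png',cv2.resize(a,None,fx=5.4,fy=5.4,interpolation=cv2.INTER_CUBIC))
```

```text
t 11.83 q [ 0.552  0.473 -0.584  1.929  0.346  0.84  -0.658] pos [ 0.5427 -0.09    0.0579] xang 64.6 z [-0.    -0.002 -1.   ] F [ 1.3 -4.7  1.1] w 0.0081
[-1.21416238 -0.19211279 -0.02404532]
```

View pics/w9c.png

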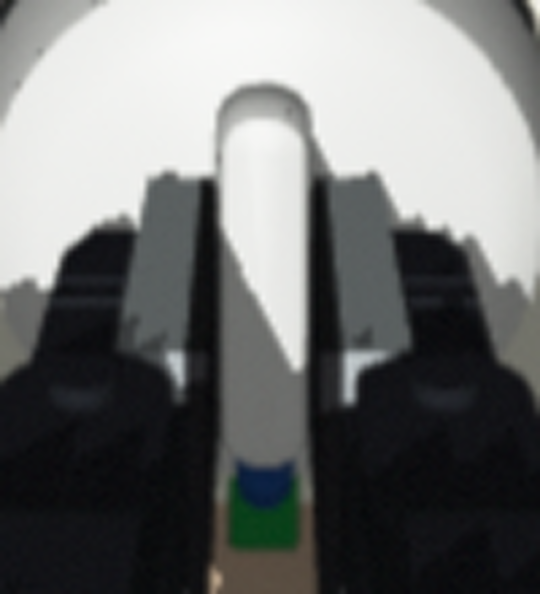

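Call:
step_arm --moves "0 0 0 0 0 0 -0.8;0 0 0 0 0 0 -0.7;0 0 0 0 0 0 -0.5;0 0 0 0 0 0 0;0 0 0 0 0 0 0.5;0 0 0 0 0 0 1;0 0 0 0 0 0 1;0 0 0 0 0 -1 1;0 0 0 0 0 -2 1;0 0 0 0 0 -2.5 1;0 0 0 0 0 -2.5 1;0 0 0 0 0 -2.5 1;0 0 0 0 0 -1.5 1;0 0 0 0 0 -0.5 1;0 0 0 0 0 0 1;0 0 0 0 0 0 1"

```text
clock: 13.22
tool_pos: [0.5424, -0.089, 0.1824]
tool_rot: [-2.654, -1.68, 0.001]
force: [0.6, 0.2, 0.6]
grip_width: 0.0853
```

Run:
```python
from h import *
st(); f=grab('wrist','w10.png'); c=(.543,-.0895)
report(f,c); bar(f,c); topview(f,c,.018,'t10.png')
for nm in ['pointer_tip','marker_tip','grip','stand']:
    for l in viewer.landmark_of('wrist',nm)[:1]: print(nm,l['pixel'],l['confidence'],at_z(f,l['pixel'],{'grip':.06,'stand':0}.get(nm,.016)).round(4))
```

```text
t 13.22 q [ 0.619  0.316 -0.648  1.822  0.215  1.075 -0.551] pos [ 0.5424 -0.089   0.1824] xang 64.7 z [-0.001 -0.    -1.   ] F [0.6 0.2 0.6] w 0.0853
blue 39 ang 242.6 mean [ 0.5313 -0.1121  0.0532] r 0.021-0.032 z 0.047-0.056
green 114 ang 259.5 mean [ 0.5356 -0.1292  0.0598] r 0.044-0.064 z 0.015-0.245
red 36 ang 280.5 mean [ 0.5511 -0.1329  0.0144] r 0.038-0.050 z 0.013-0.016
bar 386 [ 0.5431 -0.0877  0.0654] ang 64.8 len 0.03689183463179602 thk 0.008170428073964594 mid [ 0.5426 -0.0887]
marker_tip [255.4, 213.4] 0.54 [ 0.5238 -0.1312  0.016 ]
grip [252.1, 180.6] 0.72 [ 0.5412 -0.0868  0.06  ]
stand [253.4, 169.2] 0.6 [ 0.5413 -0.0891  0.    ]
```

View pics/w10.png

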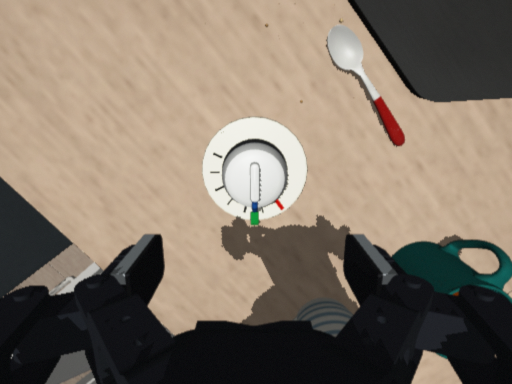

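View pics/t10.png

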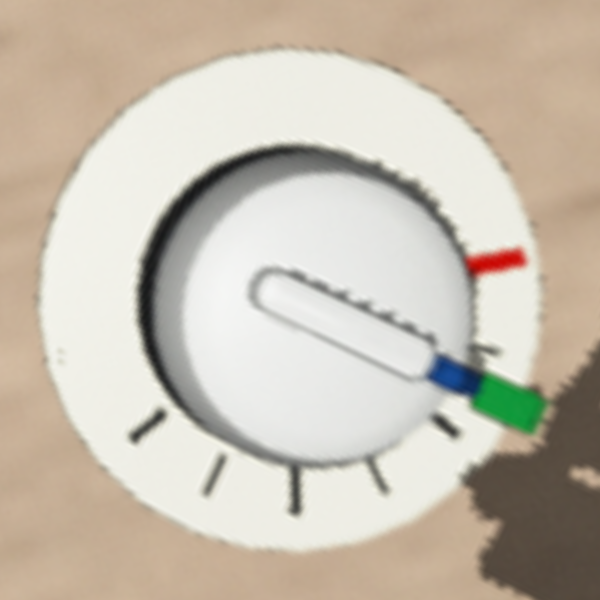

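Run:
```python
from h import *
for n in ['scene','side']:
    f=grab(n,n+'9.png')
    for nm in ['egg_box','striped_mug','teaspoon']:
        for l in viewer.landmark_of(n,nm)[:1]: print(n,nm,l['pixel'],l['confidence'],at_z(f,l['pixel'],0).round(3))
env.job_done(); st()
```

```text
scene egg_box [230.5, 313.3] 0.75 [0.406 0.289 0.   ]
scene striped_mug [315.1, 140.9] 0.68 [ 0.529 -0.293  0.   ]
scene teaspoon [223.1, 164.2] 0.57 [ 0.691 -0.061 -0.   ]
side egg_box [312.1, 288.7] 0.59 [0.419 0.289 0.   ]
side striped_mug [256.2, 160.8] 0.84 [ 0.539 -0.28   0.   ]
the job is handed in; nothing more can be done
the job is handed in; nothing more can be done
```

The timer is set and the job is handed in. I gripped the dial's bar from above and turned it anticlockwise to about 2.9 rad, roughly 0.25 rad past the red mark. I then turned it back clockwise to the green marker, at about 1.98 rad on the scale, released it and lifted clear.

- **Pointer and marker:** The last close-up before release showed the bar and the marker centred on each other to well under 1 mm. The overhead picture after release shows the bar, blue line and green marker in one line, with the bar at 244.8° against 243–245° measured for the marker. The blue-pixel estimate in that last picture read 242.6°. The green-pixel estimate there was spoilt by bad depth pixels, so I did not use it.
- **Marker:** It shows no shift against the ticks.
- **Other things:** From the scene camera, the egg box, mug and teaspoon are where they were, within 6 mm of detector noise. The side camera's mug estimate differs by about 2 cm (3 pixels) from the first one. I put that down to detector noise, because the arm never went near the mug. That camera did not report the teaspoon in either picture.
- **Forces and time:** The readings I took between moves stayed within about 6 N, and the job was handed in at about 13.5 s on the robot's clock.

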